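# Lay the loaded sterilising canisters on the oven tray

### The arm

A 7-joint arm with a two-finger parallel gripper is mounted at the origin on the work surface. World frame = base frame: x ahead of the robot, y to its left, z up, the work surface at z = 0. Lengths are in m, angles in rad, forces in N, time in s.
With the tool pointing down it reaches from about 0.425 to 1.025 m from the base axis. Payload 3.6 kg.
Tool frame: the origin (TCP) lies between the finger pads; the fingertips stand 19 mm ahead of it and the grasp point (between the pads) is the TCP (finger_overhang is the distance from the TCP to the fingertips, in m); z points along the fingers, y is the line along which they close (so a half turn about z gives the same grasp; the last joint's range is limited). The gripper opens to 85 mm and grips with 20 to 120 N. Pads are 22 mm wide; open, the fingers measure 114 mm over their backs; the gripper's body (76 mm by 85 mm) begins 54 mm behind the grasp point. The pads swing forward as they close: fully open they stand 13 mm farther back than shut.
Start: joints at [-1.234, 0.591, 0.048, 1.609, -0.033, 0.943, -0.034], TCP at [0.303, 0.659, 0.25] pointing down, gripper open.
Joint ranges: [-2.69, 2.69], [-0.47, 2.24], [-1.27, 1.36], [0.19, 2.51], [-1.53, 4.68], [0.08, 2.07], [-3.09, 3.09]. Speed limits (rad/s): [2.57, 2.57, 3.14, 3.14, 3.14, 3.14, 3.14].

### API

Orientations are given as [roll, pitch, yaw] about the fixed x, y, z axes, in that order (R = Rz(yaw) Ry(pitch) Rx(roll)).
In Python, from bench import observe, capture, sign_off, finger_overhang gives the robot as it stands.
- The arm moves only by the tool move_arm, never from a script. Its argument "rows" is a list of rows, each an object with "xyz": the shift along the tool's x, y, z in cm, a list of three; "turn": the turn about the tool's z in degrees; "fingers": the closure, from 0 (fully open) to 1 (shut). In form: [{"xyz": [tx, ty, tz], "turn": turn, "fingers": fingers}, ...]. A call has 1 to 12 rows; each row is the pose to reach, as a shift and turn from the pose commanded when the call began, along the tool's axes at that moment; what a row does not reach only later rows make up. A row lasts 1/12 s, in which the tool goes at most 41.7 mm and 7.16 degrees, less where a joint would pass 70% of its speed; a pose out of reach is approached as far as the arm can. A call with a gripper value outside its range is refused whole. The fingers move at their own pace and stop on an object; the grip force is fixed at half the most. Time passes only in rows, so rows that repeat a pose let the fingers close. It gives the time, the measured TCP pose, the force, the opening and the grip force at its end, in the units of the state.
- observe(): the state, without advancing time (a new reading comes with each control period).
- capture(name): name is "scene" or "top"; returns a dict with "image" (400x640x3 uint8, red, green, blue), "fx", "fy", "cx", "cy" (pixels), "k1" (the pictures are not rectified: a ray, as slopes to the right and down, at radius r is drawn at 1 + k1 r^2 times it, then the intrinsics apply), "rvec" (rotation vector, rad) and "tvec" (3), from world to camera coordinates, as OpenCV has them. Camera axes: x right, y down, z forward; pixel columns grow to the right and rows downward; lengths in m; the calibration is good to about 2 mm. A picture is of the moment at which its call begins. There is no depth.
- sign_off(): hands the job in; it is judged then, once.
The state is a dict: "clock": time; "qpos": joint angles; "joint_velocities": joint speeds; "joint_torque": joint torques, N m; "tool_pos": TCP position; "tcp_rot": TCP orientation; "ft_force": force on the tool from outside, world axes, zero at the start; "moment": the same for the moment, N m; "gripper_width": finger opening in m; "grip_force": force on a finger pad.
Only numpy, scipy, OpenCV 4.12 (cv2) and the standard library are available. Lean on these libraries where they do the work, as an engineer would, in place of code of your own. Each camera call takes 0.05 s, during which the arm holds its last target. There are 200 camera calls.

### The job

Two of the three closed canisters are loaded and one is empty: lift them to feel which. Stand each loaded one upright on the bench with its foot against the front edge of the oven tray, facing one of the two bays, and tip it over that edge by pushing its top, so that it pivots on the edge rather than being lifted while it leans, and ends lying flat in a bay, one in each, lid end towards the back. Leave the empty canister standing upright where it was, and do not shift or knock over anything else on the bench.

Things in the scene. Friction and masses are not known exactly. Their poses are not given: they have to be found in the camera images.
- tray: steel oven tray fixed to the bench; origin at the centre of its underside, x from its front edge towards its back, y across it, z up. Floor: a solid slab 190 mm (x) by 196 mm (y), 20 mm high. Its front edge, an upright step 20 mm high at x = -95 mm, is the stop. A fence 6 mm thick along the back edge rises 30 mm above the floor.
- tray_front (a point): middle of the top of the tray's front edge, 20 mm above the bench; axes as the tray's. Three rails along x, 10 mm thick and 20 mm higher than the floor, lie at y = -90, 0 and +90 mm and run from 25 mm behind the front edge to the back; between them are two bays 80 mm wide with centre lines y = -45 and +45 mm.
- canister_a_center (a point): centre of one of three identical closed aluminium canisters, square, 60 by 60 mm and 170 mm tall, standing upright; point on its axis, 85 mm above its underside, z towards the lid, x and y square to its flat sides. Any one may be the empty one: one canister is empty (0.14 to 0.20 kg) and two are loaded (0.46 to 0.64 kg).
- canister_a_lid (a point): centre of the lid end (top face) of canister a, 170 mm above its underside
- canister_b_center (a point): centre of one of three identical closed aluminium canisters, square, 60 by 60 mm and 170 mm tall, standing upright; point on its axis, 85 mm above its underside, z towards the lid, x and y square to its flat sides. Any one may be the empty one: one canister is empty (0.14 to 0.20 kg) and two are loaded (0.46 to 0.64 kg).
- canister_b_lid (a point): centre of the lid end (top face) of canister b, 170 mm above its underside
- canister_c_center (a point): centre of one of three identical closed aluminium canisters, square, 60 by 60 mm and 170 mm tall, standing upright; point on its axis, 85 mm above its underside, z towards the lid, x and y square to its flat sides. Any one may be the empty one: one canister is empty (0.14 to 0.20 kg) and two are loaded (0.46 to 0.64 kg).
- canister_c_lid (a point): centre of the lid end (top face) of canister c, 170 mm above its underside
- cylinder_mid (a point): bystander: glass measuring cylinder, 183 mm tall, tube 30 mm across (36 mm at the rim) on a yellow plastic six-sided foot 64 mm across; point 90 mm above its underside, on its axis
- reagent_mid (a point): bystander: round reagent bottle, clear with a blue cap, 80 mm across, 160 mm tall; point 80 mm above its underside, on its axis
- dropper_mid (a point): bystander: small white plastic bottle, 36 mm across, 70 mm tall; point half-way up
- vial_mid (a point): bystander: small amber bottle with a black cap, 38 mm across, 75 mm tall; point half-way up
- tipbox_mid (a point): bystander: blue pipette-tip box with a yellow top, 85 mm (its x) by 125 mm (its y), 54 mm tall; point half-way up its middle
- reservoir_mid (a point): bystander: white, empty, open reagent trough, 85 mm (its x) by 130 mm (its y), 28 mm tall; point half-way up

How it is judged:
On the way, in this order (a step that is already met when the one before it is completed fails the run):
1. a canister stands upright on the bench, its foot against the tray's front edge (within 20 mm), in front of a bay (((angle between canister_a_center's own z axis and vertical below 0.08 rad and height (world z) of canister_a_center below 0.09 m and x of canister_a_center in the frame of tray between -0.145 and -0.115 m and y of canister_a_center in the frame of tray between -0.075 and 0.075 m) or (angle between canister_b_center's own z axis and vertical below 0.08 rad and height (world z) of canister_b_center below 0.09 m and x of canister_b_center in the frame of tray between -0.145 and -0.115 m and y of canister_b_center in the frame of tray between -0.075 and 0.075 m) or (angle between canister_c_center's own z axis and vertical below 0.08 rad and height (world z) of canister_c_center below 0.09 m and x of canister_c_center in the frame of tray between -0.145 and -0.115 m and y of canister_c_center in the frame of tray between -0.075 and 0.075 m))), for 0.2 s.
2. a loaded canister lies flat in a bay of the tray (((contact force between canister_a and tray above 3.2 N and angle between canister_a_center's own z axis and vertical between 1.49 and 1.65 rad and angle between the z axis of canister_a_center and the x axis of tray, either way round below 0.2 rad and z of canister_a_center in the frame of tray between 0.044 and 0.056 m and x of canister_a_lid in the frame of tray above 0 m and x of canister_a_center in the frame of tray above -0.08 m and y of canister_a_center in the frame of tray between -0.075 and 0.075 m) or (contact force between canister_b and tray above 3.2 N and angle between canister_b_center's own z axis and vertical between 1.49 and 1.65 rad and angle between the z axis of canister_b_center and the x axis of tray, either way round below 0.2 rad and z of canister_b_center in the frame of tray between 0.044 and 0.056 m and x of canister_b_lid in the frame of tray above 0 m and x of canister_b_center in the frame of tray above -0.08 m and y of canister_b_center in the frame of tray between -0.075 and 0.075 m) or (contact force between canister_c and tray above 3.2 N and angle between canister_c_center's own z axis and vertical between 1.49 and 1.65 rad and angle between the z axis of canister_c_center and the x axis of tray, either way round below 0.2 rad and z of canister_c_center in the frame of tray between 0.044 and 0.056 m and x of canister_c_lid in the frame of tray above 0 m and x of canister_c_center in the frame of tray above -0.08 m and y of canister_c_center in the frame of tray between -0.075 and 0.075 m))), for 0.2 s.
At the end, for the whole second after the job is handed in: Both loaded canisters lie at rest flat on the tray floor (within 4.5 degrees), one in each bay, along it within 0.2 rad, lid end in the tray's back half, centre at most 80 mm in front of the tray's centre; the empty one stands upright at rest within 50 mm of where it was ((((contact force between canister_a and tray above 3.2 N and angle between canister_a_center's own z axis and vertical between 1.49 and 1.65 rad and angle between the z axis of canister_a_center and the x axis of tray, either way round below 0.2 rad and z of canister_a_center in the frame of tray between 0.044 and 0.056 m and x of canister_a_lid in the frame of tray above 0 m and x of canister_a_center in the frame of tray above -0.08 m and y of canister_a_center in the frame of tray between -0.075 and 0.075 m) and (contact force between canister_b and tray above 3.2 N and angle between canister_b_center's own z axis and vertical between 1.49 and 1.65 rad and angle between the z axis of canister_b_center and the x axis of tray, either way round below 0.2 rad and z of canister_b_center in the frame of tray between 0.044 and 0.056 m and x of canister_b_lid in the frame of tray above 0 m and x of canister_b_center in the frame of tray above -0.08 m and y of canister_b_center in the frame of tray between -0.075 and 0.075 m) and (linear speed of canister_a below 0.02 m/s and angular speed of canister_a below 0.2 rad/s) and (linear speed of canister_b below 0.02 m/s and angular speed of canister_b below 0.2 rad/s) and angle between canister_c_center's own z axis and vertical below 0.1 rad and distance of canister_c_center from where it was at the start of the episode below 0.05 m and (linear speed of canister_c below 0.02 m/s and angular speed of canister_c below 0.2 rad/s)) or ((contact force between canister_a and tray above 3.2 N and angle between canister_a_center's own z axis and vertical between 1.49 and 1.65 rad and angle between the z axis of canister_a_center and the x axis of tray, either way round below 0.2 rad and z of canister_a_center in the frame of tray between 0.044 and 0.056 m and x of canister_a_lid in the frame of tray above 0 m and x of canister_a_center in the frame of tray above -0.08 m and y of canister_a_center in the frame of tray between -0.075 and 0.075 m) and (contact force between canister_c and tray above 3.2 N and angle between canister_c_center's own z axis and vertical between 1.49 and 1.65 rad and angle between the z axis of canister_c_center and the x axis of tray, either way round below 0.2 rad and z of canister_c_center in the frame of tray between 0.044 and 0.056 m and x of canister_c_lid in the frame of tray above 0 m and x of canister_c_center in the frame of tray above -0.08 m and y of canister_c_center in the frame of tray between -0.075 and 0.075 m) and (linear speed of canister_a below 0.02 m/s and angular speed of canister_a below 0.2 rad/s) and (linear speed of canister_c below 0.02 m/s and angular speed of canister_c below 0.2 rad/s) and angle between canister_b_center's own z axis and vertical below 0.1 rad and distance of canister_b_center from where it was at the start of the episode below 0.05 m and (linear speed of canister_b below 0.02 m/s and angular speed of canister_b below 0.2 rad/s)) or ((contact force between canister_b and tray above 3.2 N and angle between canister_b_center's own z axis and vertical between 1.49 and 1.65 rad and angle between the z axis of canister_b_center and the x axis of tray, either way round below 0.2 rad and z of canister_b_center in the frame of tray between 0.044 and 0.056 m and x of canister_b_lid in the frame of tray above 0 m and x of canister_b_center in the frame of tray above -0.08 m and y of canister_b_center in the frame of tray between -0.075 and 0.075 m) and (contact force between canister_c and tray above 3.2 N and angle between canister_c_center's own z axis and vertical between 1.49 and 1.65 rad and angle between the z axis of canister_c_center and the x axis of tray, either way round below 0.2 rad and z of canister_c_center in the frame of tray between 0.044 and 0.056 m and x of canister_c_lid in the frame of tray above 0 m and x of canister_c_center in the frame of tray above -0.08 m and y of canister_c_center in the frame of tray between -0.075 and 0.075 m) and (linear speed of canister_b below 0.02 m/s and angular speed of canister_b below 0.2 rad/s) and (linear speed of canister_c below 0.02 m/s and angular speed of canister_c below 0.2 rad/s) and angle between canister_a_center's own z axis and vertical below 0.1 rad and distance of canister_a_center from where it was at the start of the episode below 0.05 m and (linear speed of canister_a below 0.02 m/s and angular speed of canister_a below 0.2 rad/s)))); the robot touches nothing.
It fails at once if a canister lifted while it leans (more than 0.45 rad over with its centre more than 125 mm above the bench) ((angle between canister_a_center's own z axis and vertical above 0.45 rad and height (world z) of canister_a_center above 0.125 m) or (angle between canister_b_center's own z axis and vertical above 0.45 rad and height (world z) of canister_b_center above 0.125 m) or (angle between canister_c_center's own z axis and vertical above 0.45 rad and height (world z) of canister_c_center above 0.125 m)).
It fails at once if another thing on the bench shifted by more than 30 mm or knocked over (distance of any of cylinder_mid, reagent_mid, dropper_mid, vial_mid, tipbox_mid, reservoir_mid from where it was at the start of the episode above 0.03 m or angle between any of cylinder_mid, reagent_mid, dropper_mid, vial_mid, tipbox_mid, reservoir_mid's own z axis and vertical above 0.4 rad).
It also fails if it takes over 72 s, if anything falls off the work surface, if the arm or the gripper's body presses on something with over 40 N, if the wrist force passes 120 N, or if a joint passes its speed limit or range.

## Working session

There is one attempt and no reset: what is moved stays moved. The work goes in short steps, Python scripts to look and compute and a tool call to move; the robot and the scene stay as the last step left them, time stands still between calls to the robot, and variables do not carry over. Pictures are saved under pics/ and viewed, at most 10 in all, crops included, and the job is handed in when it is done.

Besides the shell and the picture viewer there is one more tool, called as a command line: name --argument value ..., lists and objects as JSON in quotes. move_arm: Moves the arm, as the interface text tells. Its arguments: {"type":"object","properties":{"rows":{"type":"array","items":{"type":"object","properties":{"xyz":{"type":"array","items":{"type":"number"}},"turn":{"type":"number"},"fingers":{"type":"number"}}}}},"required":["rows"]}

```bash
mkdir -p pics; ls
cat > h.py <<'E'
import numpy as np, cv2, pickle
from bench import observe, capture
def cam(n,save=None):
    c=capture(n); 
    if save: cv2.imwrite('pics/'+save,cv2.cvtColor(c['image'],cv2.COLOR_RGB2BGR)); pickle.dump(c,open(save+'.pkl','wb'))
    return c
def K(c): return np.array([[c['fx'],0,c['cx']],[0,c['fy'],c['cy']],[0,0,1.]]), np.array([c['k1'],0,0,0,0.])
def proj(c,P): 
    k,d=K(c); return cv2.projectPoints(np.array(P,float).reshape(-1,1,3),np.array(c['rvec'],float),np.array(c['tvec'],float),k,d)[0][:,0]
def onplane(c,px,z):
    k,d=K(c); u=cv2.undistortPoints(np.array(px,float).reshape(-1,1,2),k,d)[:,0]
    R=cv2.Rodrigues(np.array(c['rvec'],float))[0]; o=-R.T@np.array(c['tvec'],float).ravel()
    r=np.c_[u,np.ones(len(u))]@R
    return o+r*((z-o[2])/r[:,2])[:,None]
E
python3 - <<'E'
from h import *
print(observe())
for n in('scene','top'):
    c=cam(n,n+'0.png'); R=cv2.Rodrigues(np.array(c['rvec'],float))[0]; print(n,-R.T@np.array(c['tvec']).ravel(),c['fx'],c['k1'])
E
```

```text
pics
{'clock': 0.0, 'qpos': array([-1.23349363,  0.59211542,  0.04824659,  1.60985654, -0.03328732,
        0.94272417, -0.03373121]), 'joint_velocities': array([ 9.75386062e-04, -6.93141102e-04,  8.24939649e-05, -5.45540735e-04,
        1.79268620e-03, -5.17958423e-04,  5.52416631e-04]), 'joint_torque': array([-1.77489392e-04, -5.48682046e+01,  1.54668353e+00, -1.98120618e+01,
        9.34618351e-03,  8.78191902e-03,  3.62517355e-06]), 'tool_pos': array([0.30238742, 0.65803736, 0.24912939]), 'tcp_rot': array([-3.13929515e+00,  1.09583025e-04,  2.71089018e+00]), 'ft_force': array([-1.06926831, -0.20971852, -0.96160339]), 'moment': array([-0.04474632,  0.01996984, -0.03903445]), 'grip_force': 0.0, 'gripper_width': 0.08526048569819795}
scene [1.05420571 0.68314768 0.69577739] 437.9087973994941 0.03138444145003673
top [0.36115948 0.02078351 1.60293327] 479.30464255544206 -0.04022734932430785
```

View pics/scene0.png

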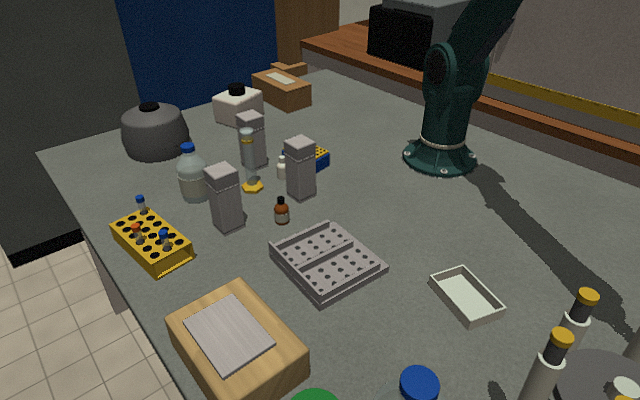

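View pics/top0.png

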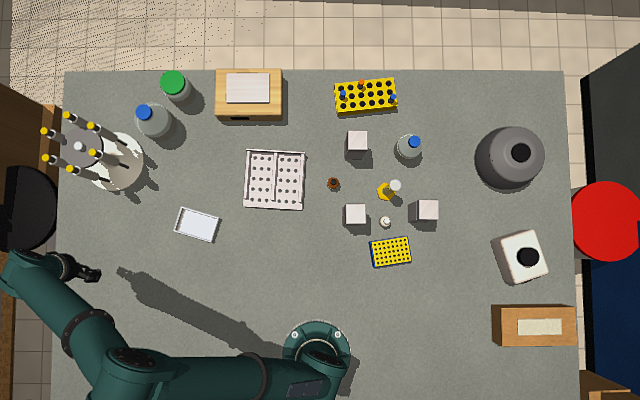

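The scene view shows three canisters around (225,198), (300,168) and (252,138), with the tray at (328,262). In the top view the canister lids are at (357,141), (355,214) and (427,210), the tray at (275,180), and the bystanders sit between them. I'll take one enlarged crop to get corners and the tray's orientation.

Run:
```python
import cv2,numpy as np
a=cv2.imread('pics/top0.png')[120:275,235:445]
cv2.imwrite('pics/c1.png',cv2.resize(a,None,fx=3.8,fy=3.8,interpolation=cv2.INTER_CUBIC))
```

```text
(no output)
```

View pics/c1.png

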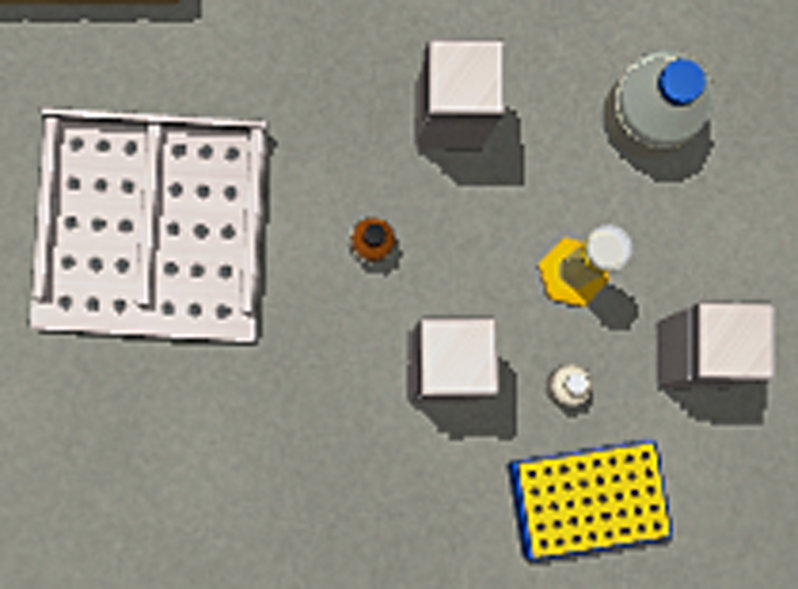

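The crop shows the tray's front edge as its lower side, from (31,328) to (255,343), with the fence at the top. The canister lids are centred near (466,78), (458,357) and (735,342). Next I'll turn these into world positions.

Run:
```python
from h import *
np.set_printoptions(precision=4,suppress=True)
c=pickle.load(open('top0.png.pkl','rb'))
f=lambda p,z:onplane(c,(np.array(p)+.5)/3.8-.5+[235,120],z)
for n,p in dict(A=[(429,41),(503,41),(503,114),(428,113)],B=[(421,318),(495,317),(497,395),(421,396)],C=[(698,303),(772,303),(774,380),(697,380)]).items():
    q=f(p,.17); e=[q[0]-q[1],q[3]-q[2],]; 
    print(n,q.mean(0)[:2],'yaw deg',[np.degrees(np.arctan2(-v[0],v[1])) for v in e],np.degrees([np.arctan2(v[1],v[0]) for v in (q[0]-q[3],q[1]-q[2])]), [np.linalg.norm(v) for v in e])
t=f([(31,328),(255,343)],.02); b=f([(43,110),(268,122)],.05)
print('tray front',t,'back',b, np.linalg.norm(t[0]-t[1]),np.linalg.norm(b[0]-b[1]))
m=(t.mean(0)+b.mean(0))/2; v=b.mean(0)-t.mean(0); print('ctr',m,'len',np.linalg.norm(v[:2]),'yaw',np.degrees(np.arctan2(v[1],v[0])),np.degrees([np.arctan2(-w[0],w[1]) for w in (t[0]-t[1],b[0]-b[1])]))
print('vial',f([(375,236)],.075),'cyl',f([(609,247)],.183),f([(573,270)],.01),'drop',f([(575,384)],.07),'reag',f([(683,81)],.16))
print('tip',f([(516,463),(655,442),(672,540),(530,560)],.054))
# scene check: project canister lids
s=pickle.load(open('scene0.png.pkl','rb'))
```

```text
A [ 0.6773 -0.1277] yaw deg [np.float64(-0.03613740047193619), np.float64(-0.8478944087420313)] [-1.4321 -0.8975] [np.float64(0.059505799151958645), np.float64(0.06004691099482554)]
B [ 0.4533 -0.1191] yaw deg [np.float64(0.6008217323269579), np.float64(0.5397694347154979)] [-0.5766  0.672 ] [np.float64(0.05858939567809553), np.float64(0.059932130518157836)]
C [ 0.4644 -0.3388] yaw deg [np.float64(-0.16949959281491106), np.float64(-0.23663678098043694)] [-2.146  -0.1294] [np.float64(0.05912825387098957), np.float64(0.06127975896013348)]
tray front [[0.4889 0.2388 0.02  ]
 [0.4752 0.0436 0.02  ]] back [[0.6757 0.2263 0.05  ]
 [0.6646 0.0317 0.05  ]] 0.1956802602003549 0.19498651238814807
ctr [0.5761 0.1351 0.035 ] len 0.18846736292014366 yaw -3.7160805282354383 [-4.0078 -3.2535]
vial [[ 0.5617 -0.0588  0.075 ]] cyl [[ 0.5384 -0.2375  0.183 ]] [[ 0.5396 -0.2367  0.01  ]] drop [[ 0.4361 -0.227   0.07  ]] reag [[ 0.6763 -0.3047  0.16  ]]
tip [[ 0.37   -0.1782  0.054 ]
 [ 0.3872 -0.297   0.054 ]
 [ 0.3044 -0.3097  0.054 ]
 [ 0.2883 -0.1889  0.054 ]]
```

move_arm --rows '[{"xyz":[-4,-2,0],"turn":-7},{"xyz":[-7,-4,0],"turn":-14},{"xyz":[-10,-6,0],"turn":-21},{"xyz":[-14,-9,0],"turn":-24.6},{"xyz":[-17,-11,0],"turn":-24.6},{"xyz":[-20,-13,0],"turn":-24.6},{"xyz":[-24,-15.5,0],"turn":-24.6},{"xyz":[-27.5,-17.5,0],"turn":-24.6},{"xyz":[-30.8,-19.7,0],"turn":-24.6},{"xyz":[-30.8,-19.7,0],"turn":-24.6},{"xyz":[-30.8,-19.7,0],"turn":-24.6}]'

```text
$.rows[0]: bad value
```

move_arm --rows '[{"xyz":[-4,-2,0],"turn":-7,"fingers":0},{"xyz":[-10,-6,0],"turn":-14,"fingers":0},{"xyz":[-17,-11,0],"turn":-21,"fingers":0},{"xyz":[-24,-15.5,0],"turn":-24.6,"fingers":0},{"xyz":[-30.8,-19.7,0],"turn":-24.6,"fingers":0},{"xyz":[-30.8,-19.7,0],"turn":-24.6,"fingers":0},{"xyz":[-30.8,-19.7,0],"turn":-24.6,"fingers":0},{"xyz":[-30.8,-19.7,0],"turn":-24.6,"fingers":0},{"xyz":[-30.8,-19.7,0],"turn":-24.6,"fingers":0},{"xyz":[-30.8,-19.7,0],"turn":-24.6,"fingers":0},{"xyz":[-30.8,-19.7,0],"turn":-24.6,"fingers":0},{"xyz":[-30.8,-19.7,0],"turn":-24.6,"fingers":0}]'

```text
clock: 1.1
tool_pos: [0.4999, 0.3515, 0.25]
tcp_rot: [3.141, -0.001, 3.14]
ft_force: [-0.1, 0.2, -0.7]
gripper_width: 0.085
grip_force: 0.0
```

move_arm --rows '[{"xyz":[1,-10,0],"turn":0,"fingers":0},{"xyz":[2,-20,0],"turn":0,"fingers":0},{"xyz":[3,-30,0],"turn":0,"fingers":0},{"xyz":[4,-40,0],"turn":0,"fingers":0},{"xyz":[4.7,-47.1,0],"turn":0,"fingers":0},{"xyz":[4.7,-47.1,0],"turn":0,"fingers":0},{"xyz":[4.7,-47.1,0],"turn":0,"fingers":0},{"xyz":[4.7,-47.1,0],"turn":0,"fingers":0},{"xyz":[4.7,-47.1,0],"turn":0,"fingers":0},{"xyz":[4.7,-47.1,0],"turn":0,"fingers":0},{"xyz":[4.7,-47.1,0],"turn":0,"fingers":0},{"xyz":[4.7,-47.1,0],"turn":0,"fingers":0}]'

```text
clock: 2.1
tool_pos: [0.452, -0.1239, 0.2505]
tcp_rot: [-3.14, 0.0, 3.136]
ft_force: [0.8, -0.2, -1.2]
gripper_width: 0.0855
grip_force: 0.0
```

move_arm --rows '[{"xyz":[0,0,0],"turn":0,"fingers":0},{"xyz":[0,0,0],"turn":0,"fingers":0}]'

```text
clock: 2.27
tool_pos: [0.4531, -0.1187, 0.2503]
tcp_rot: [3.141, 0.0, 3.141]
ft_force: [0.1, 0.8, -0.3]
gripper_width: 0.0853
grip_force: 0.0
```

Next I'll go down, grip, and lift slightly to feel the weight.

move_arm --rows '[{"xyz":[0,0,4],"turn":0,"fingers":0},{"xyz":[0,0,8],"turn":0,"fingers":0},{"xyz":[0,0,10.5],"turn":0,"fingers":0},{"xyz":[0,0,10.5],"turn":0,"fingers":0},{"xyz":[0,0,10.5],"turn":0,"fingers":0.5},{"xyz":[0,0,10.5],"turn":0,"fingers":1},{"xyz":[0,0,10.5],"turn":0,"fingers":1},{"xyz":[0,0,10.5],"turn":0,"fingers":1},{"xyz":[0,0,10.5],"turn":0,"fingers":1},{"xyz":[0,0,10.5],"turn":0,"fingers":1}]'

```text
clock: 3.1
tool_pos: [0.4542, -0.1193, 0.1468]
tcp_rot: [3.141, 0.004, 3.141]
ft_force: [0.1, 2.5, 7.9]
gripper_width: 0.0591
grip_force: 66.8
```

move_arm --rows '[{"xyz":[0,0,-1],"turn":0,"fingers":1},{"xyz":[0,0,-2],"turn":0,"fingers":1},{"xyz":[0,0,-3],"turn":0,"fingers":1},{"xyz":[0,0,-3],"turn":0,"fingers":1},{"xyz":[0,0,-3],"turn":0,"fingers":1},{"xyz":[0,0,-3],"turn":0,"fingers":1},{"xyz":[0,0,-3],"turn":0,"fingers":1},{"xyz":[0,0,-3],"turn":0,"fingers":1}]'

```text
clock: 3.77
tool_pos: [0.4521, -0.1197, 0.1747]
tcp_rot: [3.141, -0.002, 3.14]
ft_force: [-0.0, -0.1, -5.4]
gripper_width: 0.0595
grip_force: 67.1
```

move_arm --rows '[{"xyz":[0,0,0],"turn":0,"fingers":1},{"xyz":[0,0,0],"turn":0,"fingers":1}]'

```text
clock: 3.93
tool_pos: [0.4525, -0.1197, 0.175]
tcp_rot: [3.141, -0.001, 3.14]
ft_force: [0.2, 0.4, -5.9]
gripper_width: 0.0593
grip_force: 67.1
```

B weighs about 0.54 kg, so it's loaded. I'll carry it to the front of the right bay.

move_arm --rows '[{"xyz":[0.8,2,-1],"turn":1,"fingers":1},{"xyz":[0.8,5,-1],"turn":2,"fingers":1},{"xyz":[0.8,8,-1],"turn":3.7,"fingers":1},{"xyz":[0.8,11,-1],"turn":3.7,"fingers":1},{"xyz":[0.8,14,-1],"turn":3.7,"fingers":1},{"xyz":[0.8,17,-1],"turn":3.7,"fingers":1},{"xyz":[0.8,20,-1],"turn":3.7,"fingers":1},{"xyz":[0.8,21.8,-1],"turn":3.7,"fingers":1},{"xyz":[0.8,21.8,-1],"turn":3.7,"fingers":1},{"xyz":[0.8,21.8,-1],"turn":3.7,"fingers":1},{"xyz":[0.8,21.8,-1],"turn":3.7,"fingers":1},{"xyz":[0.8,21.8,-1],"turn":3.7,"fingers":1}]'

```text
clock: 4.93
tool_pos: [0.4447, 0.0969, 0.1852]
tcp_rot: [-3.141, -0.001, 3.074]
ft_force: [-1.2, 0.3, -5.6]
gripper_width: 0.0594
grip_force: 69.0
```

Run:
```python
from h import *
c=cam('top','top1.png'); a=c['image'][120:275,235:395,::-1]
cv2.imwrite('pics/c2.png',cv2.resize(a,None,fx=3.8,fy=3.8,interpolation=cv2.INTER_CUBIC)); print(observe()['tool_pos'],observe()['tcp_rot'])
```

```text
[0.44475906 0.09680991 0.18518616] [-3.14080015e+00 -5.75528854e-04  3.07321922e+00]
```

View pics/c2.png

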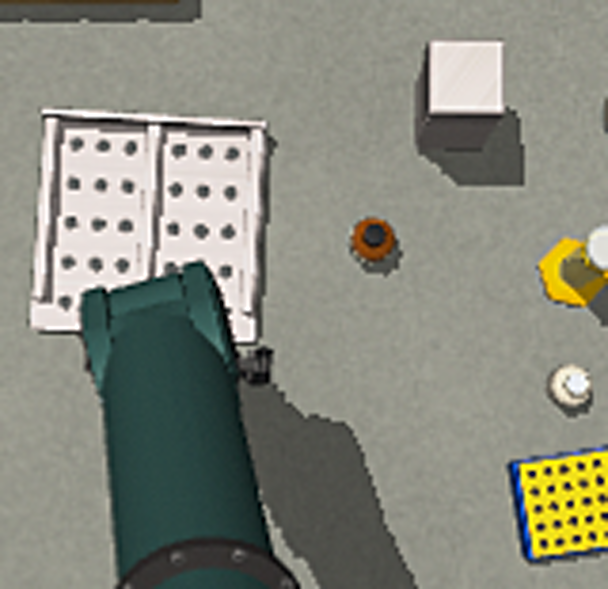

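The top view shows the arm link hiding the canister in front of the right bay, around (170,330), and the tray hasn't moved. I'll lower and release, relying on the measured pose.

move_arm --rows '[{"xyz":[0,0.2,1],"turn":0,"fingers":1},{"xyz":[0,0.2,2],"turn":0,"fingers":1},{"xyz":[0,0.2,3],"turn":0,"fingers":1},{"xyz":[0,0.2,3.5],"turn":0,"fingers":1},{"xyz":[0,0.2,3.8],"turn":0,"fingers":1},{"xyz":[0,0.2,3.8],"turn":0,"fingers":1},{"xyz":[0,0.2,3.8],"turn":0,"fingers":1},{"xyz":[0,0.2,3.8],"turn":0,"fingers":1},{"xyz":[0,0.2,3.8],"turn":0,"fingers":1}]'

```text
clock: 5.73
tool_pos: [0.4454, 0.1002, 0.1476]
tcp_rot: [3.141, 0.001, 3.075]
ft_force: [0.5, 0.4, -6.1]
gripper_width: 0.0594
grip_force: 69.2
```

move_arm --rows '[{"xyz":[-0.2,-0.2,0],"turn":0,"fingers":1},{"xyz":[-0.4,-0.2,0],"turn":0,"fingers":1},{"xyz":[-0.4,-0.2,0],"turn":0,"fingers":1},{"xyz":[-0.4,-0.2,0],"turn":0,"fingers":1}]'

```text
clock: 6.07
tool_pos: [0.4494, 0.098, 0.1474]
tcp_rot: [3.141, 0.0, 3.075]
ft_force: [0.1, 0.2, -6.8]
gripper_width: 0.0591
grip_force: 69.0
```

move_arm --rows '[{"xyz":[-0.2,0,0],"turn":0,"fingers":1},{"xyz":[-0.3,0,0],"turn":0,"fingers":1},{"xyz":[-0.3,0,0],"turn":0,"fingers":1},{"xyz":[-0.3,0,0],"turn":0,"fingers":1}]'

```text
clock: 6.4
tool_pos: [0.451, 0.0977, 0.1471]
tcp_rot: [-3.141, -0.002, 3.076]
ft_force: [-2.2, 1.0, -5.0]
gripper_width: 0.0594
grip_force: 69.1
```

It touches the edge now. I'll back off slightly, set it down and release it.

move_arm --rows '[{"xyz":[0.2,0,0],"turn":0,"fingers":1},{"xyz":[0.2,0,0.1],"turn":0,"fingers":1},{"xyz":[0.2,0,0.2],"turn":0,"fingers":1},{"xyz":[0.2,0,0.2],"turn":0,"fingers":1},{"xyz":[0.2,0,0.2],"turn":0,"fingers":1}]'

```text
clock: 6.82
tool_pos: [0.4503, 0.0979, 0.1469]
tcp_rot: [3.141, 0.001, 3.075]
ft_force: [-4.1, -0.6, 11.3]
gripper_width: 0.0594
grip_force: 71.0
```

move_arm --rows '[{"xyz":[0,0,0],"turn":0,"fingers":0.5},{"xyz":[0,0,0],"turn":0,"fingers":0},{"xyz":[0,0,0],"turn":0,"fingers":0},{"xyz":[0,0,0],"turn":0,"fingers":0},{"xyz":[0,0,0],"turn":0,"fingers":0},{"xyz":[0,0,-3],"turn":0,"fingers":0},{"xyz":[0,0,-6],"turn":0,"fingers":0},{"xyz":[0,0,-9],"turn":0,"fingers":0},{"xyz":[0,0,-9],"turn":0,"fingers":0.5},{"xyz":[0,0,-9],"turn":0,"fingers":1},{"xyz":[0,0,-9],"turn":0,"fingers":1},{"xyz":[0,0,-9],"turn":0,"fingers":1}]'

```text
clock: 7.82
tool_pos: [0.4491, 0.0977, 0.2342]
tcp_rot: [-3.141, -0.002, 3.076]
ft_force: [0.0, -0.1, 0.1]
gripper_width: 0.0386
grip_force: 0.0
```

Now I'll see how far back the arm reaches behind the canister.

move_arm --rows '[{"xyz":[2,0,0],"turn":0,"fingers":1},{"xyz":[4,0,0],"turn":0,"fingers":1},{"xyz":[5,0,0],"turn":0,"fingers":1},{"xyz":[5,0,0],"turn":0,"fingers":1},{"xyz":[5,0,0],"turn":0,"fingers":1},{"xyz":[5,0,0],"turn":0,"fingers":1}]'

```text
clock: 8.32
tool_pos: [0.4014, 0.1014, 0.2353]
tcp_rot: [3.141, 0.001, 3.075]
ft_force: [-0.1, 0.0, 0.4]
gripper_width: 0.0
grip_force: 0.0
```

Run:
```python
from h import *
c=cam('scene','scene1.png'); a=c['image'][100:340,180:500,::-1]
cv2.imwrite('pics/c3.png',cv2.resize(a,None,fx=2.5,fy=2.5,interpolation=cv2.INTER_CUBIC)); print(observe())
```

```text
{'clock': 8.3667, 'qpos': array([-0.42393592,  0.22649504,  0.07901704,  2.29435588, -0.03010726,
        0.62029436,  1.18197424]), 'joint_velocities': array([ 0.00156454, -0.00121704,  0.00178084, -0.00154486, -0.00057294,
        0.00407058, -0.00123539]), 'joint_torque': array([-7.21494388e-02, -2.83779681e+01,  6.44801091e-01, -1.40251198e+01,
        4.46673104e-03,  1.87769457e-02,  1.45634596e-03]), 'tool_pos': array([0.40152123, 0.10139427, 0.2353627 ]), 'tcp_rot': array([3.14126144e+00, 1.32280074e-03, 3.07522197e+00]), 'ft_force': array([0.14924547, 0.31186364, 0.22093658]), 'moment': array([ 0.01072339, -0.04088873, -0.01330009]), 'grip_force': 0.0, 'gripper_width': -0.00025193387272544977}
```

View pics/c3.png

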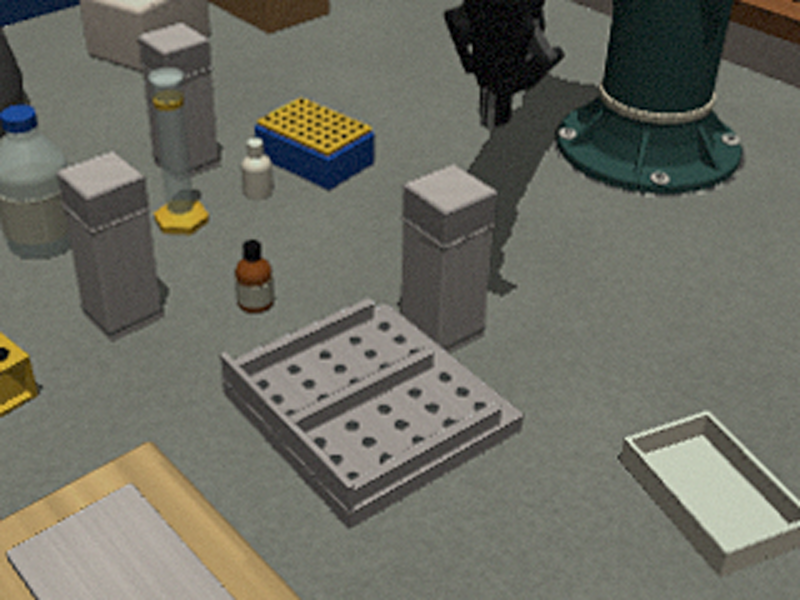

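The scene view shows the canister upright at (448,260), its foot on the tray's front edge facing the bay on the picture's left. The shut fingers are behind it at (497,105). I'll lower them and push its top.

move_arm --rows '[{"xyz":[0,0,3.5],"turn":0,"fingers":1},{"xyz":[0,0,6.5],"turn":0,"fingers":1},{"xyz":[0,0,6.5],"turn":0,"fingers":1},{"xyz":[-1,0,6.5],"turn":0,"fingers":1},{"xyz":[-2,0,6.5],"turn":0,"fingers":1},{"xyz":[-3,0,6.5],"turn":0,"fingers":1},{"xyz":[-4,0,6.5],"turn":0,"fingers":1},{"xyz":[-5,0,6.5],"turn":0,"fingers":1}]'

```text
clock: 9.03
tool_pos: [0.4528, 0.0981, 0.1717]
tcp_rot: [3.14, 0.004, 3.075]
ft_force: [-1.0, 0.0, 0.8]
gripper_width: -0.0
grip_force: 0.4
```

move_arm --rows '[{"xyz":[-0.7,0,0],"turn":0,"fingers":1},{"xyz":[-1.4,0,0],"turn":0,"fingers":1},{"xyz":[-2.1,0,0],"turn":0,"fingers":1},{"xyz":[-2.8,0,0],"turn":0,"fingers":1},{"xyz":[-3.5,0,0],"turn":0,"fingers":1},{"xyz":[-4.2,0,0],"turn":0,"fingers":1},{"xyz":[-4.9,0,0],"turn":0,"fingers":1},{"xyz":[-5.6,0,0],"turn":0,"fingers":1},{"xyz":[-5.6,0,0],"turn":0,"fingers":1},{"xyz":[-5.6,0,0],"turn":0,"fingers":1}]'

```text
clock: 9.87
tool_pos: [0.5062, 0.0942, 0.1702]
tcp_rot: [-3.142, -0.0, 3.075]
ft_force: [-0.7, 0.5, -0.2]
gripper_width: 0.0001
grip_force: 0.0
```

Run:
```python
from h import *
c=cam('scene','scene2.png'); a=c['image'][100:340,180:500,::-1]
cv2.imwrite('pics/c4.png',cv2.resize(a,None,fx=2.5,fy=2.5,interpolation=cv2.INTER_CUBIC)); print(observe()['tool_pos'])
```

```text
[0.50559336 0.09414783 0.17016213]
```

View pics/c4.png

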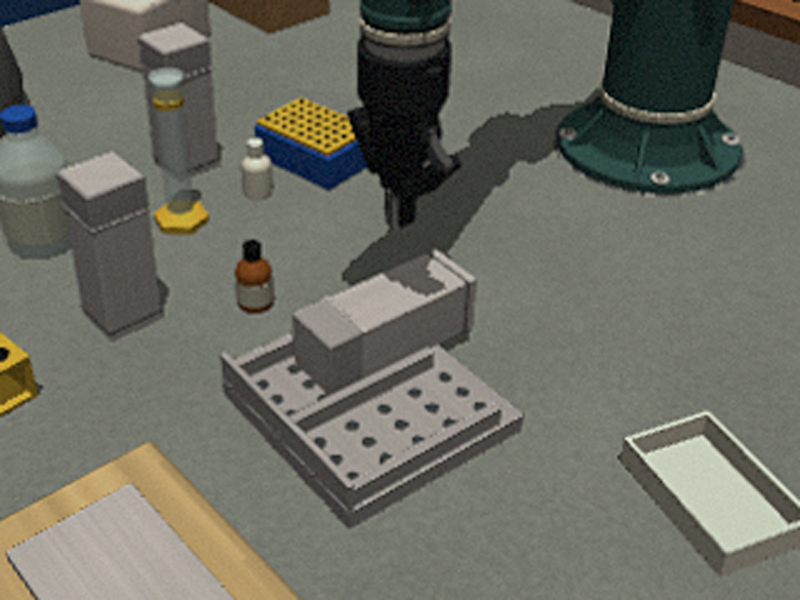

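The first canister lies flat in the bay at (385,320), lid end towards the back and about 20 mm of its foot over the front edge. Next is canister A.

move_arm --rows '[{"xyz":[0,0,-4],"turn":0,"fingers":0},{"xyz":[0,0,-8],"turn":0,"fingers":0},{"xyz":[-4,-4,-8],"turn":-3.8,"fingers":0},{"xyz":[-8,-8,-8],"turn":-3.8,"fingers":0},{"xyz":[-12,-13,-8],"turn":-3.8,"fingers":0},{"xyz":[-18.6,-21,-8],"turn":-3.8,"fingers":0},{"xyz":[-18.6,-21,-8],"turn":-3.8,"fingers":0},{"xyz":[-18.6,-21,-8],"turn":-3.8,"fingers":0},{"xyz":[-18.6,-21,-8],"turn":-3.8,"fingers":0},{"xyz":[-18.6,-21,-8],"turn":-3.8,"fingers":0},{"xyz":[-18.6,-21,-8],"turn":-3.8,"fingers":0},{"xyz":[-18.6,-21,-8],"turn":-3.8,"fingers":0}]'

```text
clock: 10.92
tool_pos: [0.6766, -0.1266, 0.2497]
tcp_rot: [3.14, -0.002, -3.141]
ft_force: [-0.6, -0.0, -0.5]
gripper_width: 0.0855
grip_force: 0.0
```

move_arm --rows '[{"xyz":[0,-0.1,4],"turn":0,"fingers":0},{"xyz":[0,-0.1,8],"turn":0,"fingers":0},{"xyz":[0,-0.1,10.4],"turn":0,"fingers":0},{"xyz":[0,-0.1,10.4],"turn":0,"fingers":0},{"xyz":[0,-0.1,10.4],"turn":0,"fingers":0.5},{"xyz":[0,-0.1,10.4],"turn":0,"fingers":1},{"xyz":[0,-0.1,10.4],"turn":0,"fingers":1},{"xyz":[0,-0.1,10.4],"turn":0,"fingers":1},{"xyz":[0,-0.1,10.4],"turn":0,"fingers":1},{"xyz":[0,-0.1,10.4],"turn":0,"fingers":1}]'

```text
clock: 11.75
tool_pos: [0.6792, -0.1286, 0.1488]
tcp_rot: [-3.141, 0.004, -3.141]
ft_force: [0.5, -0.1, 6.9]
gripper_width: 0.0594
grip_force: 65.9
```

move_arm --rows '[{"xyz":[0,0,-1],"turn":0,"fingers":1},{"xyz":[0,0,-2],"turn":0,"fingers":1},{"xyz":[0,0,-3],"turn":0,"fingers":1},{"xyz":[0,0,-3],"turn":0,"fingers":1},{"xyz":[0,0,-3],"turn":0,"fingers":1},{"xyz":[0,0,-3],"turn":0,"fingers":1},{"xyz":[0,0,-3],"turn":0,"fingers":1},{"xyz":[0,0,-3],"turn":0,"fingers":1}]'

```text
clock: 12.42
tool_pos: [0.6771, -0.1285, 0.1756]
tcp_rot: [3.141, -0.001, -3.141]
ft_force: [-0.2, 0.1, -2.7]
gripper_width: 0.0589
grip_force: 65.3
```

move_arm --rows '[{"xyz":[0,0,0],"turn":0,"fingers":1},{"xyz":[0,0,0],"turn":0,"fingers":1}]'

```text
clock: 12.58
tool_pos: [0.6774, -0.1286, 0.1758]
tcp_rot: [3.142, -0.001, -3.141]
ft_force: [0.0, -0.0, -2.2]
gripper_width: 0.0594
grip_force: 65.3
```

A weighs about 0.2 kg, so it's the empty one. I'll set it back down in place.

move_arm --rows '[{"xyz":[0,0,1],"turn":0,"fingers":1},{"xyz":[0,0,2],"turn":0,"fingers":1},{"xyz":[0,0,2.6],"turn":0,"fingers":1},{"xyz":[0,0,2.9],"turn":0,"fingers":1},{"xyz":[0,0,2.9],"turn":0,"fingers":1},{"xyz":[0,0,2.9],"turn":0,"fingers":1},{"xyz":[0,0,2.9],"turn":0,"fingers":1}]'

```text
clock: 13.17
tool_pos: [0.6771, -0.1284, 0.149]
tcp_rot: [3.141, -0.002, -3.141]
ft_force: [-3.8, 1.6, 13.4]
gripper_width: 0.0593
grip_force: 66.7
```

move_arm --rows '[{"xyz":[0,0,0],"turn":0,"fingers":0.5},{"xyz":[0,0,0],"turn":0,"fingers":0},{"xyz":[0,0,0],"turn":0,"fingers":0},{"xyz":[0,0,0],"turn":0,"fingers":0},{"xyz":[0,0,0],"turn":0,"fingers":0},{"xyz":[0,0,-4],"turn":0,"fingers":0},{"xyz":[0,0,-8],"turn":0,"fingers":0},{"xyz":[0,0,-11],"turn":0,"fingers":0},{"xyz":[0,0,-11],"turn":0,"fingers":0}]'

```text
clock: 13.92
tool_pos: [0.6821, -0.1297, 0.2648]
tcp_rot: [-3.14, 0.013, 3.142]
ft_force: [0.7, -0.4, 1.1]
gripper_width: 0.0856
grip_force: 0.0
```

move_arm --rows '[{"xyz":[5,-5,0],"turn":0,"fingers":0},{"xyz":[10,-10,0],"turn":0,"fingers":0},{"xyz":[15,-15,0],"turn":0,"fingers":0},{"xyz":[21.3,-21,0],"turn":0,"fingers":0},{"xyz":[21.3,-21,0],"turn":0,"fingers":0},{"xyz":[21.3,-21,0],"turn":0,"fingers":0},{"xyz":[21.3,-21,0],"turn":0,"fingers":0},{"xyz":[21.3,-21,0],"turn":0,"fingers":0},{"xyz":[21.3,-21,0],"turn":0,"fingers":0},{"xyz":[21.3,-21,0],"turn":0,"fingers":0},{"xyz":[21.3,-21,0],"turn":0,"fingers":0},{"xyz":[21.3,-21,0],"turn":0,"fingers":0}]'

```text
clock: 14.92
tool_pos: [0.4666, -0.3368, 0.2571]
tcp_rot: [3.141, 0.001, -3.137]
ft_force: [0.7, 0.7, -0.3]
gripper_width: 0.0853
grip_force: 0.0
```

move_arm --rows '[{"xyz":[0,0,0],"turn":0,"fingers":0},{"xyz":[0,0,4],"turn":0,"fingers":0},{"xyz":[0,0,8],"turn":0,"fingers":0},{"xyz":[0,0,11.2],"turn":0,"fingers":0},{"xyz":[0,0,11.2],"turn":0,"fingers":0},{"xyz":[0,0,11.2],"turn":0,"fingers":0.5},{"xyz":[0,0,11.2],"turn":0,"fingers":1},{"xyz":[0,0,11.2],"turn":0,"fingers":1},{"xyz":[0,0,11.2],"turn":0,"fingers":1},{"xyz":[0,0,11.2],"turn":0,"fingers":1},{"xyz":[0,0,11.2],"turn":0,"fingers":1}]'

```text
clock: 15.83
tool_pos: [0.4663, -0.3392, 0.1473]
tcp_rot: [-3.14, 0.004, -3.141]
ft_force: [0.4, 1.7, 6.5]
gripper_width: 0.0594
grip_force: 66.0
```

move_arm --rows '[{"xyz":[0,0,-2],"turn":0,"fingers":1},{"xyz":[0,0,-5],"turn":0,"fingers":1},{"xyz":[0,0,-8],"turn":0,"fingers":1},{"xyz":[0,0,-11],"turn":0,"fingers":1},{"xyz":[0,0,-14],"turn":0,"fingers":1},{"xyz":[0,0,-17],"turn":0,"fingers":1},{"xyz":[0,0,-20],"turn":0,"fingers":1},{"xyz":[0,0,-20],"turn":0,"fingers":1},{"xyz":[0,0,-20],"turn":0,"fingers":1},{"xyz":[0,0,-20],"turn":0,"fingers":1},{"xyz":[0,0,-20],"turn":0,"fingers":1},{"xyz":[0,0,-20],"turn":0,"fingers":1}]'

```text
clock: 16.83
tool_pos: [0.4634, -0.3378, 0.3428]
tcp_rot: [3.139, -0.004, -3.141]
ft_force: [-0.4, 0.4, -6.1]
gripper_width: 0.0596
grip_force: 67.6
```

C weighs about 0.56 kg, so it's loaded. I'll carry it high to the left bay.

move_arm --rows '[{"xyz":[0,2,0],"turn":0,"fingers":1},{"xyz":[0.2,6,0],"turn":0,"fingers":1},{"xyz":[0.4,10,0],"turn":0,"fingers":1},{"xyz":[0.6,14,0],"turn":1,"fingers":1},{"xyz":[0.8,18,0],"turn":2,"fingers":1},{"xyz":[1,22,0],"turn":3,"fingers":1},{"xyz":[1.2,26,0],"turn":3.7,"fingers":1},{"xyz":[1.3,30,0],"turn":3.7,"fingers":1},{"xyz":[1.3,34,0],"turn":3.7,"fingers":1},{"xyz":[1.3,38,0],"turn":3.7,"fingers":1},{"xyz":[1.3,40,0],"turn":3.7,"fingers":1},{"xyz":[1.3,40,0],"turn":3.7,"fingers":1}]'

```text
clock: 17.83
tool_pos: [0.4509, 0.0679, 0.3446]
tcp_rot: [3.138, -0.001, 3.087]
ft_force: [0.2, -0.4, -5.7]
gripper_width: 0.0596
grip_force: 67.9
```

move_arm --rows '[{"xyz":[0,2,0],"turn":0,"fingers":1},{"xyz":[0,5,0],"turn":0,"fingers":1},{"xyz":[0,8,0],"turn":0,"fingers":1},{"xyz":[0,11,0],"turn":0,"fingers":1},{"xyz":[0,12.6,0],"turn":0,"fingers":1},{"xyz":[0,12.6,0],"turn":0,"fingers":1},{"xyz":[0,12.6,0],"turn":0,"fingers":1},{"xyz":[0,12.6,0],"turn":0,"fingers":1}]'

```text
clock: 18.5
tool_pos: [0.4593, 0.1853, 0.3442]
tcp_rot: [-3.139, -0.002, 3.076]
ft_force: [-0.5, -0.2, -6.0]
gripper_width: 0.0593
grip_force: 67.9
```

move_arm --rows '[{"xyz":[0.95,0.26,0],"turn":0,"fingers":1},{"xyz":[0.95,0.26,3],"turn":0,"fingers":1},{"xyz":[0.95,0.26,6],"turn":0,"fingers":1},{"xyz":[0.95,0.26,9],"turn":0,"fingers":1},{"xyz":[0.95,0.26,12],"turn":0,"fingers":1},{"xyz":[0.95,0.26,15],"turn":0,"fingers":1},{"xyz":[0.95,0.26,17],"turn":0,"fingers":1},{"xyz":[0.95,0.26,18.5],"turn":0,"fingers":1},{"xyz":[0.95,0.26,19.2],"turn":0,"fingers":1},{"xyz":[0.95,0.26,19.2],"turn":0,"fingers":1},{"xyz":[0.95,0.26,19.2],"turn":0,"fingers":1},{"xyz":[0.95,0.26,19.2],"turn":0,"fingers":1}]'

```text
clock: 19.5
tool_pos: [0.4513, 0.1905, 0.1545]
tcp_rot: [3.14, 0.002, 3.077]
ft_force: [-0.2, 0.0, -4.6]
gripper_width: 0.0599
grip_force: 67.8
```

move_arm --rows '[{"xyz":[-0.2,0,0.2],"turn":0,"fingers":1},{"xyz":[-0.4,0,0.2],"turn":0,"fingers":1},{"xyz":[-0.4,0,0.2],"turn":0,"fingers":1},{"xyz":[-0.4,0,0.2],"turn":0,"fingers":1},{"xyz":[-0.4,0,0.2],"turn":0,"fingers":1}]'

```text
clock: 19.92
tool_pos: [0.4545, 0.19, 0.1516]
tcp_rot: [3.141, 0.0, 3.077]
ft_force: [-0.6, 0.1, -4.5]
gripper_width: 0.0599
grip_force: 67.9
```

move_arm --rows '[{"xyz":[-0.2,-0.1,0.2],"turn":0,"fingers":1},{"xyz":[-0.3,-0.1,0.3],"turn":0,"fingers":1},{"xyz":[-0.3,-0.1,0.3],"turn":0,"fingers":1},{"xyz":[-0.3,-0.1,0.3],"turn":0,"fingers":1},{"xyz":[-0.3,-0.1,0.3],"turn":0,"fingers":1}]'

```text
clock: 20.33
tool_pos: [0.4565, 0.1886, 0.1479]
tcp_rot: [-3.141, -0.002, 3.078]
ft_force: [-1.6, 1.0, -5.8]
gripper_width: 0.0595
grip_force: 67.8
```

move_arm --rows '[{"xyz":[0.1,0,0.1],"turn":0,"fingers":1},{"xyz":[0.1,0,0.2],"turn":0,"fingers":1},{"xyz":[0.1,0,0.2],"turn":0,"fingers":1},{"xyz":[0.1,0,0.2],"turn":0,"fingers":1}]'

```text
clock: 20.67
tool_pos: [0.4563, 0.1888, 0.1474]
tcp_rot: [-3.141, 0.0, 3.077]
ft_force: [-2.7, -1.8, 5.8]
gripper_width: 0.0595
grip_force: 69.1
```

Contact with the bench. I'll release, rise, shut the fingers and go behind it.

move_arm --rows '[{"xyz":[0,0,0],"turn":0,"fingers":0.5},{"xyz":[0,0,0],"turn":0,"fingers":0},{"xyz":[0,0,0],"turn":0,"fingers":0},{"xyz":[0,0,0],"turn":0,"fingers":0},{"xyz":[0,0,0],"turn":0,"fingers":0},{"xyz":[0,0,-3],"turn":0,"fingers":0},{"xyz":[0,0,-6],"turn":0,"fingers":0},{"xyz":[0,0,-9],"turn":0,"fingers":0},{"xyz":[0,0,-9],"turn":0,"fingers":0.5},{"xyz":[0,0,-9],"turn":0,"fingers":1},{"xyz":[0,0,-9],"turn":0,"fingers":1},{"xyz":[0,0,-9],"turn":0,"fingers":1}]'

```text
clock: 21.67
tool_pos: [0.4556, 0.1884, 0.2353]
tcp_rot: [-3.14, -0.002, 3.077]
ft_force: [0.4, 0.4, -0.2]
gripper_width: 0.039
grip_force: 0.0
```

move_arm --rows '[{"xyz":[2,0,0],"turn":0,"fingers":1},{"xyz":[4,0,0],"turn":0,"fingers":1},{"xyz":[5,0,0],"turn":0,"fingers":1},{"xyz":[5,0,0],"turn":0,"fingers":1},{"xyz":[5,0,0],"turn":0,"fingers":1},{"xyz":[5,0,0],"turn":0,"fingers":1}]'

```text
clock: 22.17
tool_pos: [0.4075, 0.1922, 0.2362]
tcp_rot: [3.141, 0.001, 3.077]
ft_force: [1.4, -0.3, -0.2]
gripper_width: 0.0001
grip_force: 0.0
```

Run:
```python
from h import *
c=cam('scene','scene3.png'); a=c['image'][100:340,180:500,::-1]
cv2.imwrite('pics/c5.png',cv2.resize(a,None,fx=2.5,fy=2.5,interpolation=cv2.INTER_CUBIC)); print(observe()['tool_pos'],observe()['gripper_width'])
```

```text
[0.40766124 0.19222201 0.23628292] -0.0003286452720819347
```

View pics/c5.png

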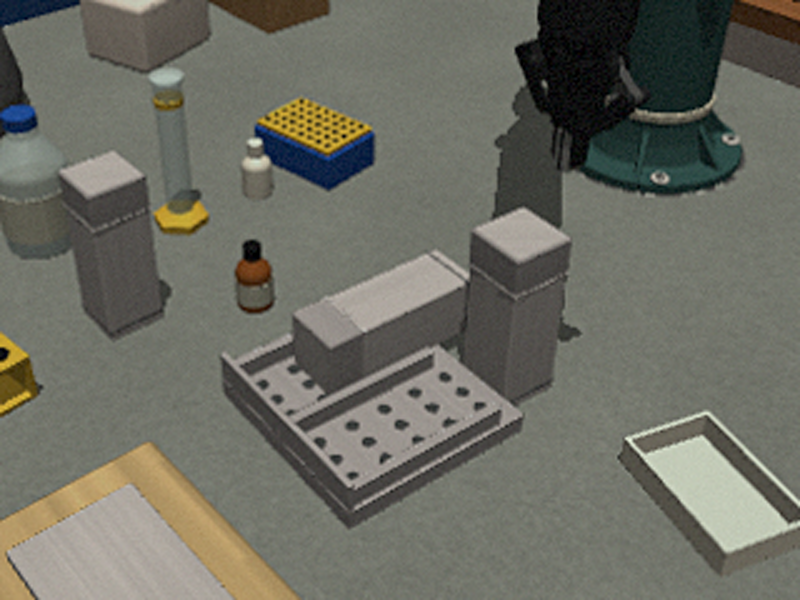

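The second canister stands at (518,310) facing the free bay. The first still lies in place, and the empty one stands at (112,245). I'll push the same way as before.

move_arm --rows '[{"xyz":[0,0,3.5],"turn":0,"fingers":1},{"xyz":[0,0,6.5],"turn":0,"fingers":1},{"xyz":[0,0,6.5],"turn":0,"fingers":1},{"xyz":[-1,0,6.5],"turn":0,"fingers":1},{"xyz":[-2,0,6.5],"turn":0,"fingers":1},{"xyz":[-3,0,6.5],"turn":0,"fingers":1},{"xyz":[-4,0,6.5],"turn":0,"fingers":1},{"xyz":[-5,0,6.5],"turn":0,"fingers":1}]'

```text
clock: 22.88
tool_pos: [0.459, 0.1892, 0.1727]
tcp_rot: [3.14, 0.004, 3.076]
ft_force: [0.1, -0.4, 0.4]
gripper_width: -0.0
grip_force: 0.3
```

move_arm --rows '[{"xyz":[-0.7,0,0],"turn":0,"fingers":1},{"xyz":[-1.4,0,0],"turn":0,"fingers":1},{"xyz":[-2.1,0,0],"turn":0,"fingers":1},{"xyz":[-2.8,0,0],"turn":0,"fingers":1},{"xyz":[-3.5,0,0],"turn":0,"fingers":1},{"xyz":[-4.2,0,0],"turn":0,"fingers":1},{"xyz":[-4.9,0,0],"turn":0,"fingers":1},{"xyz":[-5.6,0,0],"turn":0,"fingers":1},{"xyz":[-5.6,0,0],"turn":0,"fingers":1},{"xyz":[-5.6,0,0],"turn":0,"fingers":1}]'

```text
clock: 23.72
tool_pos: [0.5124, 0.1852, 0.1712]
tcp_rot: [-3.142, -0.0, 3.077]
ft_force: [-0.4, -0.0, 0.1]
gripper_width: -0.0002
grip_force: 0.0
```

move_arm --rows '[{"xyz":[0,0,-4],"turn":0,"fingers":1},{"xyz":[0,0,-8],"turn":0,"fingers":1},{"xyz":[0,4,-12],"turn":0,"fingers":1},{"xyz":[0,8,-12],"turn":0,"fingers":1},{"xyz":[0,12,-12],"turn":0,"fingers":1},{"xyz":[0,16,-12],"turn":0,"fingers":1},{"xyz":[0,20,-12],"turn":0,"fingers":1},{"xyz":[0,24,-12],"turn":0,"fingers":1},{"xyz":[0,28,-12],"turn":0,"fingers":1},{"xyz":[0,28,-12],"turn":0,"fingers":1},{"xyz":[0,28,-12],"turn":0,"fingers":1}]'

```text
clock: 24.63
tool_pos: [0.5274, 0.4687, 0.2905]
tcp_rot: [3.14, -0.002, 3.084]
ft_force: [-0.6, -0.7, -0.1]
gripper_width: 0.0003
grip_force: 0.0
```

Run:
```python
from h import *
c=cam('top','top4.png'); a=c['image'][120:275,235:445,::-1]
cv2.imwrite('pics/c6.png',cv2.resize(a,None,fx=3.8,fy=3.8,interpolation=cv2.INTER_CUBIC)); print(observe()['tool_pos'],observe()['clock'])
c=cam('scene','scene4.png'); a=c['image'][100:340,180:500,::-1]
cv2.imwrite('pics/c7.png',cv2.resize(a,None,fx=2.5,fy=2.5,interpolation=cv2.INTER_CUBIC))
```

```text
[0.52873338 0.46550125 0.29045515] 24.6833
```

View pics/c6.png

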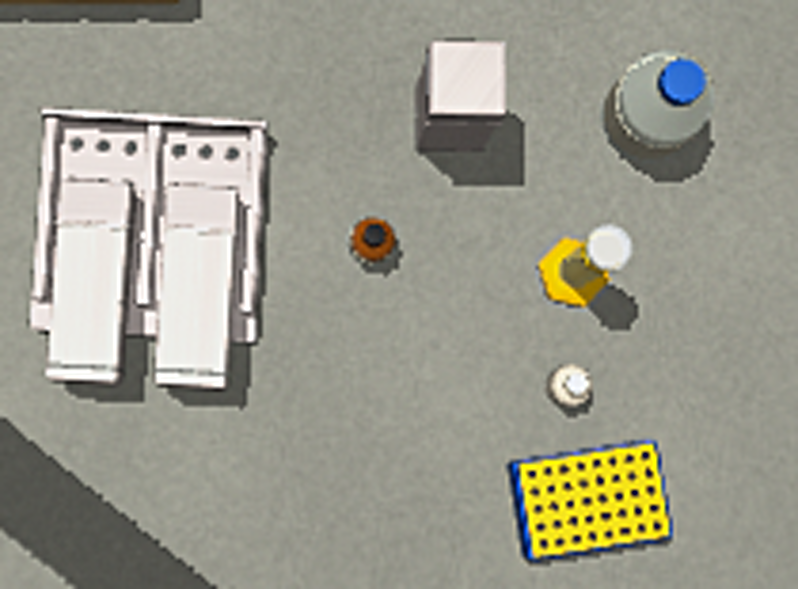

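View pics/c7.png

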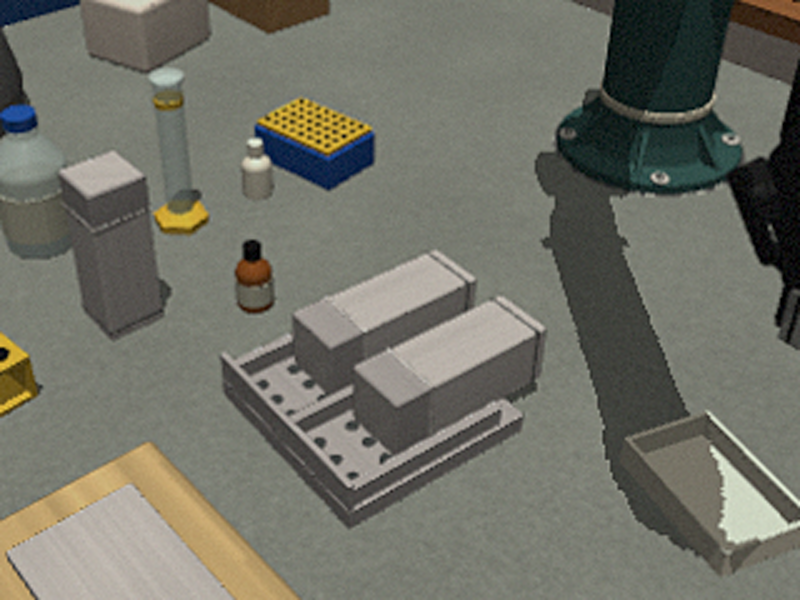

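Both canisters lie flat and parallel in the bays, in the top view at (90,280) and (198,285). The empty one stands at (466,78) where it was, and the bystanders haven't moved. I'll check the depth numerically before signing off.

Run:
```python
from h import *
c=pickle.load(open('top4.png.pkl','rb'))
p=np.array([(64,178),(131,181),(117,383),(47,381), (168,184),(238,186),(225,388),(156,385)])
q=onplane(c,(p+.5)/3.8-.5+[235,120],.08)[:,:2]-[.577,.135]
th=np.radians(-3.7); R=np.array([[np.cos(th),np.sin(th)],[-np.sin(th),np.cos(th)]])
print(np.round(q@R.T,3))
```

```text
[[ 0.03   0.071]
 [ 0.031  0.014]
 [-0.14   0.014]
 [-0.142  0.073]
 [ 0.03  -0.017]
 [ 0.032 -0.076]
 [-0.139 -0.076]
 [-0.14  -0.019]]
```

```bash
python3 -c "
from bench import sign_off
print(sign_off())"
```

```text
the job is handed in; nothing more can be done
None
```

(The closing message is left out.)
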